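# Show a plate's underside port to the inspection camera

## Robot

A 6-joint arm with a two-finger parallel gripper is mounted at the origin on the work surface. World frame = base frame: x ahead of the robot, y to its left, z up, the work surface at z = 0. Lengths are in m, angles in rad, forces in N, time in s.
With the tool pointing down it reaches from about 0.3 to 0.775 m from the base axis. Payload 14.6 kg.
Tool frame: the origin (TCP) lies on the centre line of the jaws, within the pads' length; the fingertips stand 17 mm ahead of it and the grasp point (between the pads) lies 2 mm behind it (arm.tip_reach is the distance from the TCP to the fingertips, in m); z points along the fingers, y is the line along which they close (so a half turn about z gives the same grasp; the last joint's range is limited). The gripper opens to 85 mm and grips with 20 to 120 N. Pads are 22 mm wide; open, the fingers measure 114 mm over their backs; the gripper's body (76 mm by 85 mm) begins 54 mm behind the grasp point. The pads swing forward as they close: fully open they stand 13 mm farther back than shut.
Start: joints at [1.208, 0.3, 1.521, -0, 1.321, -0.067], TCP at [0.16, 0.526, 0.248] pointing down, gripper open.
Joint ranges: [-3.03, 3.03], [-0.79, 2.21], [0.23, 2.52], [-1.04, 4.18], [0, 3.07], [-2.55, 2.55]. Speed limits (rad/s): [2.22, 2.22, 2.57, 3.14, 3.14, 3.14].

## Interface

Orientations are given as a rotation vector (axis times angle).
In Python, from station import monitor, cams, finish_job, silhouettes, arm gives the robot as it stands. The module is installed in compiled form; this text tells all that it offers.
- The arm moves only by the shell command python3 -m handwheel 'ROWS'. ROWS is text: rows parted by semicolons, each of 5 numbers parted by spaces: the shift along the world's x, y, z in m, then the turn about the world's z in rad, then the finger opening in m, from 0 to 0.0854. A call has 1 to 20 rows; each row is the pose to reach, as a shift and turn from the pose commanded when the call began; what a row does not reach only later rows make up. A row lasts 1/10 s, in which the tool goes at most 50 mm and 8.59 degrees, less where a joint would pass 70% of its speed; a pose out of reach is approached as far as the arm can. A call with a gripper value outside its range is refused whole. The fingers move at their own pace and stop on an object; the grip force is fixed at half the most. Time passes only in rows, so rows that repeat a pose let the fingers close. It gives the time, the measured TCP pose, the force, the opening and the grip force at its end, in the units of the state.
- monitor.read_state(): the state, without advancing time (a new reading comes with each control period).
- cams.grab_frame(name): name is "scene" or "top"; returns (picture, depth): 420x560x3 uint8, red, green, blue; 420x560 float32, m along the optical axis (not along the pixel's ray), 0 where there is no reading.
- cams.get_calibration(name): a dict with "fov_y" (degrees; the focal length in pixels is half the picture's height over the tangent of half this angle, whatever the lens; pixels are square), "cx", "cy" (the principal point, pixels), "dist" ([k1, k2, p1, p2, k3] as OpenCV has them; the pictures are not rectified), "R" (3x3) and "t" (3): a world point X has camera coordinates R X + t. Camera axes: x right, y down, z forward; pixel columns grow to the right and rows downward; lengths in m; the calibration is good to about 2 mm. A picture is of the moment at which its call begins. get_calibration takes no time and is no camera call.
- finish_job(): hands the job in; it is judged then, once.
Trained networks look in the newest picture that a camera, given by its name, has taken for a name from the list of things; names that differ only in an ending like _2 or _b are one class to them, and where a whole thing is asked for, a point or a joint stands for the part that bears it (a point fixed in the world has none). Each returns a list of dicts, best first, with "confidence" (0 to 1); they miss things now and then, are a little off and sometimes report something else, mostly with a low value. They report only what shows in the picture. A call takes as long as a camera call. They do not tell look-alikes from the thing itself.
- silhouettes(camera, label): "pixels" (420x560 bool, what is visible of it) and "extent" ([centre column, centre row, width, height] in pixels, round what is visible of it).
The state is a dict: "time": time; "joint_pos": joint angles; "qvel": joint speeds; "tau": joint torques, N m; "eef_pos": TCP position; "orientation": TCP orientation; "force": force on the tool from outside, world axes, zero at the start; "torque": the same for the moment, N m; "gripper_width": finger opening in m; "grasp_force": force on a finger pad.
Only numpy, scipy, OpenCV 4.12 (cv2) and the standard library are available. Lean on these libraries where they do the work, as an engineer would, in place of code of your own. Each camera call takes 0.05 s, during which the arm holds its last target. There are 200 camera calls.

## Task

The port in the aluminium plate is to be inspected from below through the mirror: by its stem, turn the inspection mirror to face the camera and lean it back to 45 degrees, so that the camera looks straight up. Then take the plate by its handle and slide it outward along the stand, neither lifting it nor letting it tip, until the line scribed across it lies on the stand's edge and the port hangs over the mirror. The plate is then more than half off the stand, so finish while still holding it by the handle, level and still on the stand, and leave the other things on the table alone.

Things in the scene. Friction and masses are not known exactly. Their poses are not given: they have to be found in the camera images.
- stand: fixed riser stand of blue steel with a dark steel top plate, 300 mm long (its x), 150 mm wide (its y), top face 150 mm above the table; origin at the centre of its foot on the table; its +x points outward, towards the end over which the plate is to be slid
- stand_edge (a point): middle of the top outward edge of the stand (150 mm from the stand's centre, at top-face height); same axes as the stand: x outward, y along the edge, z up
- plate: loose bare aluminium plate lying flat on the stand, 320 mm long (its x), 100 mm wide (its y), 9 mm thick, 0.7 to 1 kg, balance point about 9 mm from its middle on the tail side; origin at the centre of its underside; +x is the outward end with the port, -x the tail with the handle. At the start it overhangs the edge by 10 to 40 mm and can be skewed by up to 6 degrees; it slides on the stand by friction only
- plate_line_a (a point): one end (at the plate's -y side edge) of the thin dark line scribed straight across the plate's top face, 30 mm from the plate's middle on the tail side
- plate_line_b (a point): the other end (at the plate's +y side edge) of the same scribed line
- plate_handle (a point): middle of the plate's dark steel bridge handle, 130 mm from the plate's middle on the tail side: a bar 96 mm long along the plate's y, 14 mm wide along its x, 12 mm tall, its centre 36 mm above the plate's top face (30 mm of free space below the bar between its two posts); can be gripped from above across its 14 mm width
- plate_port (a point): underside centre of the plate's round port (26 mm through hole with a steel collar 44 mm wide, 8 mm tall on the top), 100 mm from the plate's middle towards the outward end
- mirror_pivot (a point): centre of the round inspection mirror, where its swivel axis (vertical) and its tilt axis (level) cross, 75 mm above the table, fixed in place about 130 mm beyond the stand's edge; axes turn with the fork: x points level to where the mirror faces, y along the tilt axis, z up. The mirror is 90 mm across and 8 mm thick, in a fork 120 mm wide, on a round foot 96 mm wide
- mirror_stem (a point): grip point on the mirror's stem, a 12 mm thick round bar in the plane of the mirror, standing up radially from its rim from 43 mm to 87 mm from the pivot; this point is 74 mm from the pivot. The stem swivels and tilts with the mirror
- mirror_swivel (a joint): swivel angle of the mirror's fork on its foot (rad), grows counter-clockwise seen from above, range -1.4 to 1.4, starts anywhere from -0.8 to 0.8; a friction joint (about 0.08 N m) that stays where it is left
- mirror_tilt (a joint): tilt of the mirror (rad): 0 = upright, growing as it leans back so that its face looks upward and the stem goes down on the side away from where it faces; 0.785 = 45 degrees; range 0 to 1.3, starts from 0.1 to 0.5; a friction joint (about 0.06 N m) that stays where it is left
- camera_lens (a point): front of the lens of the small fixed inspection camera on the far side of the mirror, 75 mm above the table, 155 to 195 mm from the mirror pivot, looking level at the mirror
- grease_jar: bystander, loose on the table: white jar with a black lid, 60 mm wide, 65 mm tall; leave it alone
- gland_nut: bystander, loose on the table: brass hexagonal ring nut, about 34 mm across, 18 mm tall; leave it alone
- anvil: bystander, loose on the table: dark steel anvil, a 56 mm disc with a cone on top, 40 mm tall; leave it alone
- wrench: bystander, loose on the table: steel open wrench, 190 mm long, lying flat; leave it alone
- screwdriver: bystander, loose on the table: screwdriver, 200 mm long, lying flat; leave it alone
- seal_ring: bystander, loose on the table: flat copper seal ring, 60 mm across, 10 mm tall; leave it alone
- mirror_foot: round fixed foot of the mirror, 96 mm wide, origin at its centre on the table; carries the swivelling fork and the mirror. Its +x points about to the camera; the mirror faces along it when the swivel reads 0
Not all that is in view belongs to the job. Leave any orange or pink look-alike of the mirror_foot alone.

How it is judged:
On the way, in this order (a step that is already met when the one before it is completed fails the run):
1. the mirror faces the camera and leans back 45 degrees (value of joint mirror_tilt between 0.665 and 0.905 rad and y of camera_lens in the frame of mirror_pivot between -0.03 and 0.03 m and x of camera_lens in the frame of mirror_pivot above 0.1 m), for 0.3 s.
2. the plate is slid out to its line and held by the handle (x of plate_line_a in the frame of stand_edge between -0.005 and 0.005 m and x of plate_line_b in the frame of stand_edge between -0.005 and 0.005 m and horizontal distance between plate_port and mirror_pivot below 0.04 m and angle between plate's own z axis and vertical below 0.035 rad and contact force between plate and stand above 1 N and contact force between the fingers and plate above 1 N and distance between the grasp point and plate_handle below 0.06 m), for 0.3 s.
At the end, for the whole second after the job is handed in: Mirror facing the lens within 30 mm, leaning back 45 deg within 7; both ends of the scribed line within 5 mm of the stand's edge; port within 40 mm of over the mirror's centre; plate level within 2 deg, still, bearing on the stand, clear of the mirror, its handle in the fingers (all of step 1 and all of step 2 and linear speed of plate below 0.01 m/s and contact force between plate and mirror_foot below 0.2 N); the arm keeps its last pose, push and grip.
It fails at once if the plate tips by more than 7 degrees (angle between plate's own z axis and vertical above 0.122 rad).
It fails at once if the plate is lifted more than 15 mm off the stand (z of plate in the frame of stand above 0.165 m).
It fails at once if a bystander is pushed away by more than 30 mm (distance of any of grease_jar, gland_nut, anvil, wrench, screwdriver, seal_ring from where it was at the start of the episode above 0.03 m).
It also fails if it takes over 48 s, if anything falls off the work surface, if the arm or the gripper's body presses on something with over 40 N, if the wrist force passes 120 N, or if a joint passes its speed limit or range.

## Working session

There is one attempt and no reset: what is moved stays moved. The work goes in short steps, Python scripts to look and compute and a shell command to move; the robot and the scene stay as the last step left them, time stands still between calls to the robot, and variables do not carry over. Pictures are saved under pics/ and viewed, at most 10 in all, crops included, and the job is handed in when it is done.

```bash
mkdir -p pics
cat > h.py <<'E'
import numpy as np, cv2
from station import monitor, cams, finish_job, silhouettes, arm
def K(n):
    c=cams.get_calibration(n); f=210/np.tan(np.radians(c['fov_y'])/2)
    return c,np.array([[f,0,c['cx']],[0,f,c['cy']],[0,0,1]]),np.array(c['dist'],float)
def world(n,uv,d):
    """uv Nx2, depth N -> world"""
    c,k,D=K(n); p=cv2.undistortPoints(np.array(uv,float).reshape(-1,1,2),k,D).reshape(-1,2)
    X=np.c_[p,np.ones(len(p))]*np.array(d).reshape(-1,1)
    return (X-np.array(c['t']))@np.array(c['R'])
def onz(n,uv,z):
    c,k,D=K(n); p=cv2.undistortPoints(np.array(uv,float).reshape(-1,1,2),k,D).reshape(-1,2)
    R=np.array(c['R']); o=-R.T@np.array(c['t']); r=np.c_[p,np.ones(len(p))]@R
    return o+r*((z-o[2])/r[:,2])[:,None]
def proj(n,X):
    c,k,D=K(n); return cv2.projectPoints(np.array(X,float).reshape(-1,3),cv2.Rodrigues(np.array(c['R']))[0],np.array(c['t'],float),k,D)[0].reshape(-1,2)
def cloud(n,d,mask):
    v,u=np.nonzero(mask&(d>0)); return world(n,np.c_[u,v],d[v,u]),np.c_[u,v]
E
cat > a.py <<'E'
from h import *
for n in ("scene","top"):
    p,d=cams.grab_frame(n); cv2.imwrite(f"pics/{n}0.png",p[:,:,::-1]); np.savez(f"{n}0",p=p,d=d)
    c,k,D=K(n); R=np.array(c['R']); print(n,"cam at",(-R.T@np.array(c['t'])).round(3),"f",k[0,0].round(1))
    for l in ("stand","plate","plate_handle","mirror_foot","mirror_stem","camera_lens","grease_jar","gland_nut","anvil","wrench","screwdriver","seal_ring"):
        for s in silhouettes(n,l)[:3]:
            X,_=cloud(n,d,s['pixels'])
            if len(X): print(l,round(s['confidence'],2),np.round(s['extent']),"med",np.median(X,0).round(3),"lo",np.percentile(X,3,0).round(3),"hi",np.percentile(X,97,0).round(3))
print(monitor.read_state()['time'], arm.tip_reach)
E
python3 a.py
```

```text
scene cam at [1.325 0.246 0.768] f 384.3
stand 0.89 [341. 237. 126.  94.] med [0.574 0.16  0.039] lo [0.459 0.013 0.003] hi [0.605 0.29  0.15 ]
plate 0.97 [333. 211. 131.  48.] med [0.542 0.135 0.158] lo [ 0.484 -0.03   0.151] hi [0.584 0.271 0.199]
plate_handle 0.91 [333. 211. 128.  54.] med [0.542 0.135 0.158] lo [ 0.483 -0.03   0.15 ] hi [0.585 0.271 0.199]
mirror_foot 0.85 [244. 219.  33.  57.] med [ 0.543 -0.124  0.049] lo [ 0.507 -0.178  0.002] hi [ 0.577 -0.076  0.138]
mirror_foot 0.64 [259. 179.  36.  45.] med [ 0.345 -0.153  0.055] lo [ 0.306 -0.212  0.   ] hi [ 0.386 -0.1    0.14 ]
mirror_stem 0.98 [245. 211.  25.  45.] med [ 0.536 -0.123  0.082] lo [ 0.487 -0.171  0.011] hi [ 0.557 -0.09   0.15 ]
mirror_stem 0.83 [259. 172.  22.  32.] med [ 0.344 -0.157  0.078] lo [ 0.246 -0.209 -0.001] hi [ 0.349 -0.117  0.146]
mirror_stem 0.63 [182. 232.  36.  35.] med [ 0.676 -0.255  0.079] lo [ 0.656 -0.293  0.03 ] hi [ 0.692 -0.22   0.142]
camera_lens 0.8 [229. 281.  37.  61.] med [ 0.773 -0.077  0.012] lo [ 0.712 -0.11   0.003] hi [ 0.808 -0.048  0.093]
camera_lens 0.27 [341. 236. 13
[... 2436 characters left out ...]
 hi [0.664 0.016 0.023]
gland_nut 0.4 [333. 226.  45.  36.] med [ 0.529 -0.124  0.014] lo [ 0.494 -0.175  0.008] hi [ 0.574 -0.082  0.12 ]
anvil 0.57 [214. 176.  16.  22.] med [0.663 0.177 0.031] lo [0.642 0.156 0.009] hi [0.69  0.203 0.043]
wrench 0.53 [147. 227.   9.  70.] med [0.569 0.344 0.008] lo [ 0.442  0.308 -0.   ] hi [0.62  0.359 0.095]
screwdriver 0.7 [428. 244.  30.  61.] med [ 0.467 -0.396  0.024] lo [ 0.418 -0.423  0.014] hi [ 0.554 -0.359  0.03 ]
screwdriver 0.63 [228. 220. 144.  55.] med [0.53  0.118 0.16 ] lo [ 0.482 -0.032  0.157] hi [0.578 0.269 0.201]
seal_ring 0.71 [285. 283.  26.  26.] med [ 0.376 -0.001  0.011] lo [ 0.358 -0.036  0.007] hi [0.409 0.015 0.014]
1.3 0.017
```

Run:
```python
import cv2,numpy as np
t=cv2.imread("pics/top0.png")[120:330,130:450]; cv2.imwrite("pics/t1.png",cv2.resize(t,None,fx=2.5,fy=2.5,interpolation=2))
s=cv2.imread("pics/scene0.png")[140:320,150:310]; cv2.imwrite("pics/s1.png",cv2.resize(s,None,fx=3.3,fy=3.3,interpolation=2))
```

```text
(no output)
```

View pics/t1.png

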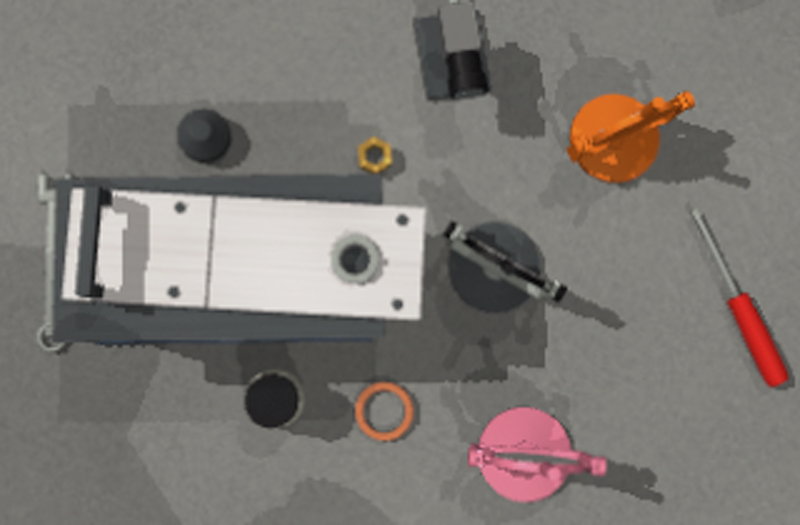

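View pics/s1.png

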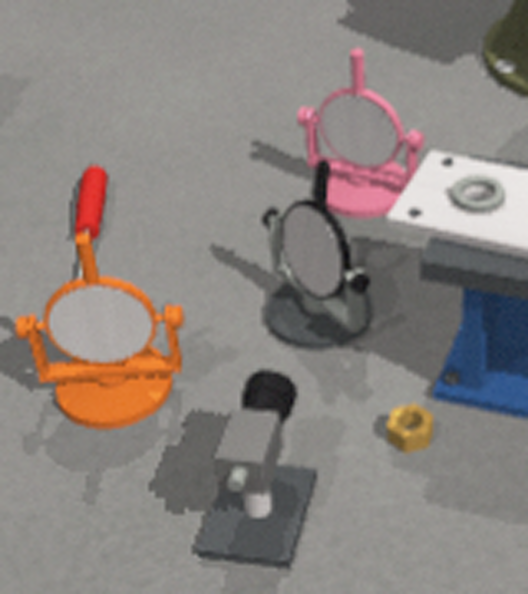

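The top crop (offset 130,120, scale 2.5) shows the plate on the stand with its handle at the left, crop (88,240), and the port at crop (356,258).

Mirror candidates, in full top pixels:
- Dark grey: (331,227)
- Orange: (383,175)
- Pink: (346,302)

I choose the dark grey one. It isn't orange or pink, and it stands about 130 mm beyond the stand's edge, with the camera lens at about (317,156). The scene crop confirms that its face is turned away from the camera towards -y.

```bash
cat > b.py <<'E'
from h import *
Z=np.load("top0.npz"); p,d=Z['p'],Z['d']
X,uv=cloud("top",d,np.ones(d.shape,bool)); rgb=p[uv[:,1],uv[:,0]].astype(int)
def rect(P):
    r=cv2.minAreaRect(P[:,:2].astype(np.float32)*1000); return np.round(r[0],1),np.round(r[1],1),round(r[2],2)
b=(X[:,0]>.4)&(X[:,0]<.65)&(X[:,1]>-.08)&(X[:,1]<.31)
pl=X[b&(abs(X[:,2]-.1595)<.004)&(rgb.min(1)>140)]; print("plate",rect(pl),len(pl),np.median(pl[:,2]))
h=X[b&(abs(X[:,2]-.201)<.006)]; print("handle",rect(h),h.mean(0).round(4),np.median(h[:,2]))
st=X[b&(abs(X[:,2]-.15)<.004)&(rgb.max(1)<100)]; print("stand",rect(st),st[:,1].min(),np.percentile(st,2,0),np.percentile(st,98,0))
m=(abs(X[:,0]-.535)<.08)&(abs(X[:,1]+.125)<.08)
f=X[m&(X[:,2]<.02)&(X[:,2]>.007)]; print("foot",cv2.minEnclosingCircle(f[:,:2].astype(np.float32)*1000),np.median(f[:,2]))
for n in("top","scene"):
    d=np.load(n+"0.npz")['d']; X,uv=cloud(n,d,np.ones(d.shape,bool))
    m=(abs(X[:,0]-.535)<.08)&(abs(X[:,1]+.125)<.08)
    s=X[m&(X[:,2]>.125)]; print(n,"stem",len(s)); print(s[np.argsort(-s[:,2])][:25:2].round(3))
    q=X[m&(X[:,2]>.04)]; e=q-q.mean(0); print("mean",q.mean(0).round(3),"svd",np.linalg.svd(e,full_matrices=False)[2].round(3),len(q))
l=X[(abs(X[:,0]-.73)<.1)&(abs(X[:,1]+.08)<.06)&(X[:,2]>.05)]; print("lens",l.min(0),l.max(0))
E
python3 b.py
```

```text
plate (array([531. , 118.6]), array([320.3, 100.2]), 87.49) 5118 0.16006535223029966
handle (array([536.4, 247.4]), array([15.7, 93.6]), 86.92) [0.5355 0.2469 0.2015] 0.20164863819586376
stand (array([527.2, 142.7]), array([149. , 299.2]), 1.61) -0.0082133394676463 [ 4.52480780e-01 -3.83795710e-04  1.47870208e-01] [0.60068485 0.28880024 0.15364289]
foot ((523.0560302734375, -148.58616638183594), 76.0029296875) 0.012353103482568644
top stem 30
[[ 0.523 -0.116  0.166]
 [ 0.525 -0.119  0.164]
 [ 0.523 -0.121  0.164]
 [ 0.519 -0.117  0.163]
 [ 0.516 -0.121  0.162]
 [ 0.514 -0.117  0.162]
 [ 0.521 -0.124  0.162]
 [ 0.516 -0.115  0.162]
 [ 0.521 -0.117  0.161]
 [ 0.523 -0.124  0.161]
 [ 0.514 -0.121  0.161]
 [ 0.517 -0.124  0.159]
 [ 0.526 -0.118  0.156]]
mean [ 0.53  -0.125  0.1  ] svd [[-0.488 -0.87  -0.068]
 [ 0.19  -0.029 -0.981]
 [-0.852  0.492 -0.179]] 274
scene stem 52
[[ 0.529 -0.119  0.163]
 [ 0.524 -0.115  0.16 ]
 [ 0.524 -0.118  0.16 ]
 [ 0.524 -0.116  0.157]
 [ 0.514 -0.117  0.156]
 [ 0.523 -0.119  0.156]
 [ 0.524 -0.116  0.153]
 [ 0.518 -0.115  0.153]
 [ 0.523 -0.125  0.151]
 [ 0.525 -0.119  0.15 ]
 [ 0.521 -0.114  0.148]
 [ 0.523 -0.123  0.147]
 [ 0.524 -0.116  0.146]]
mean [ 0.537 -0.123  0.083] svd [[ 0.488  0.872 -0.038]
 [ 0.147 -0.126 -0.981]
 [ 0.86  -0.473  0.19 ]] 644
lens [ 0.69929928 -0.11078803  0.05519069] [ 0.80421089 -0.06106341  0.09560711]
```

Run:
```python
from h import *
d=np.load("top0.npz")['d']; X,_=cloud("top",d,np.ones(d.shape,bool))
l=X[(abs(X[:,0]-.715)<.025)&(abs(X[:,1]+.08)<.06)&(X[:,2]>.08)]; print("lens",l[:,0].min(),np.c_[l[np.argsort(l[:,0])][:40:4]].round(3),l.mean(0))
s=monitor.read_state(); R=cv2.Rodrigues(np.array(s['orientation'],float))[0]; print(s['eef_pos'],R.round(3),s['gripper_width'],s['time'])
```

```text
lens 0.6972052318123144 [[ 0.697 -0.08   0.082]
 [ 0.698 -0.085  0.089]
 [ 0.699 -0.083  0.086]
 [ 0.7   -0.075  0.082]
 [ 0.7   -0.077  0.09 ]
 [ 0.7   -0.099  0.09 ]
 [ 0.701 -0.102  0.089]
 [ 0.701 -0.094  0.096]
 [ 0.702 -0.079  0.093]
 [ 0.703 -0.085  0.091]] [ 0.71779499 -0.08868951  0.09068798]
[0.16032305 0.52610405 0.24827869] [[-0.957  0.292 -0.   ]
 [ 0.292  0.957 -0.   ]
 [ 0.    -0.    -1.   ]] 0.08529254955353288 1.3
```

```bash
python3 -m handwheel '0.05 -0.09 0 0 0.06;0.10 -0.18 0 0 0.06;0.15 -0.27 0 -0.1 0.06;0.2 -0.36 0 -0.15 0.06;0.25 -0.45 0 -0.21 0.06;0.3 -0.54 0 -0.21 0.06;0.3625 -0.645 0 -0.21 0.06;0.3625 -0.645 0 -0.21 0.06;0.3625 -0.645 0 -0.21 0.06;0.3625 -0.645 0 -0.21 0.06;0.3625 -0.645 0 -0.21 0.06;0.3625 -0.645 0 -0.21 0.06;0.3625 -0.645 0 -0.21 0.06;0.3625 -0.645 0 -0.21 0.06;0.3625 -0.645 0 -0.21 0.06;0.3625 -0.645 0 -0.21 0.06;0.3625 -0.645 0 -0.21 0.06;0.3625 -0.645 0 -0.21 0.06'
```

```text
time: 3.1
eef_pos: [0.5225, -0.1182, 0.2483]
orientation: [-0.785, -3.042, -0.0]
force: [0.7, -0.0, -0.8]
gripper_width: 0.0597
grasp_force: 0.0
```

```bash
python3 -m handwheel '0 0 -0.04 0 0.06;0 0 -0.08 0 0.06;0 0 -0.1 0 0.06;0 0 -0.1 0 0.06;0 0 -0.1 0 0.06'
python3 - <<'E'
from h import *
p,d=cams.grab_frame("scene"); cv2.imwrite("pics/s2.png",cv2.resize(p[120:300,170:350,::-1],None,fx=3.3,fy=3.3,interpolation=2)); print(monitor.read_state()['force'])
E
```

```text
time: 3.6
eef_pos: [0.5231, -0.1183, 0.1495]
orientation: [0.784, 3.041, -0.0]
force: [0.1, -0.8, 0.1]
gripper_width: 0.0594
grasp_force: 0.0
[-0.16408158  0.25977355  0.67133801]
```

View pics/s2.png

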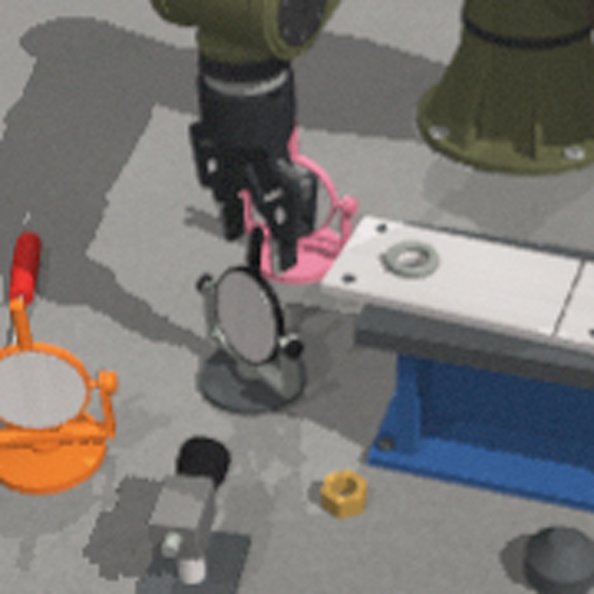

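The dark stem at crop (256,247) stands between the two fingers, at crop (233,220) and (287,250). I'm closing the gripper on it.

```bash
python3 -m handwheel '0 0 0 0 0.02;0 0 0 0 0.0;0 0 0 0 0;0 0 0 0 0;0 0 0 0 0;0 0 0 0 0'
```

```text
time: 4.25
eef_pos: [0.5225, -0.1198, 0.1492]
orientation: [0.787, 3.041, -0.003]
force: [-7.5, -5.0, 8.7]
gripper_width: 0.01
grasp_force: 58.6
```

Run:
```python
import numpy as np
P=np.array([.535,-.126]);r=.0775;c=np.array([.5225,-.1195,.1492])
def T(f,t): return np.r_[P-r*np.sin(t)*np.array([np.cos(f),np.sin(f)]),.073+r*np.cos(t)]
f0=np.radians(-28.5);f1=np.radians(13.4)
for t in np.linspace(.183,.785,7)[1:]: print((T(f0,t)-T(f0,.183)).round(4))
for f in np.linspace(f0,f1,8)[1:]: print((T(f,.785)-T(f0,.785)).round(4),round(f-f0,3))
```

```text
[-0.0066  0.0036 -0.0018]
[-0.0131  0.0071 -0.0043]
[-0.0193  0.0105 -0.0076]
[-0.0252  0.0137 -0.0116]
[-0.0307  0.0167 -0.0162]
[-0.0357  0.0194 -0.0214]
[-0.0025 -0.0052  0.    ] 0.104
[-0.0044 -0.0106  0.    ] 0.209
[-0.0057 -0.0161  0.    ] 0.313
[-0.0065 -0.0218  0.    ] 0.418
[-0.0066 -0.0275  0.    ] 0.522
[-0.0062 -0.0332  0.    ] 0.627
[-0.0051 -0.0388  0.    ] 0.731
```

```bash
python3 -m handwheel '-0.0066 0.0036 -0.0018 0 0;-0.0131 0.0071 -0.0043 0 0;-0.0193 0.0105 -0.0076 0 0;-0.0252 0.0137 -0.0116 0 0;-0.0307 0.0167 -0.0162 0 0;-0.0357 0.0194 -0.0214 0 0;-0.0357 0.0194 -0.0214 0 0' && python3 -m handwheel '-0.0025 -0.0052 0 0.104 0;-0.0044 -0.0106 0 0.209 0;-0.0057 -0.0161 0 0.313 0;-0.0065 -0.0218 0 0.418 0;-0.0066 -0.0275 0 0.522 0;-0.0062 -0.0332 0 0.627 0;-0.0051 -0.0388 0 0.731 0;-0.0051 -0.0388 0 0.731 0;-0.0051 -0.0388 0 0.731 0'
```

```text
time: 4.95
eef_pos: [0.4871, -0.0997, 0.1278]
orientation: [0.786, 3.04, -0.001]
force: [-4.5, -1.6, 11.1]
gripper_width: 0.0102
grasp_force: 60.4
time: 5.85
eef_pos: [0.4818, -0.1391, 0.1287]
orientation: [-0.353, 3.121, -0.002]
force: [-15.9, -1.7, 22.6]
gripper_width: 0.0101
grasp_force: 61.1
```

```bash
python3 -m handwheel '-0.002 0 0.002 0 0;-0.002 0 0.002 0 0.03;-0.002 0 0.002 0 0.05;-0.002 0 0.002 0 0.05;-0.002 0 0.002 0 0.05;-0.002 0 0.03 0 0.05;-0.002 0 0.08 0 0.05;-0.002 0 0.12 0 0.05;-0.002 0 0.12 0 0.05' && python3 -m handwheel '0.01 0.05 0 0 0.06;0.02 0.1 0 -0.1 0.06;0.03 0.15 0 -0.2 0.06;0.04 0.2 0 -0.27 0.06;0.045 0.25 0 -0.27 0.06;0.05 0.3 0 -0.27 0.06;0.055 0.35 0 -0.27 0.06;0.0555 0.387 0 -0.27 0.06;0.0555 0.387 0 -0.27 0.06;0.0555 0.387 0 -0.27 0.06'
cat > c.py <<'E'
from h import *
import sys
for n in("top","scene"):
    p,d=cams.grab_frame(n); np.savez(n+"1",p=p,d=d); cv2.imwrite(f"pics/{n}1.png",p[:,:,::-1])
    X,uv=cloud(n,d,np.ones(d.shape,bool)); m=(abs(X[:,0]-.535)<.075)&(abs(X[:,1]+.126)<.075)&(X[:,2]>.035)&(X[:,2]<.15)
    q=X[m]; e=q-q.mean(0); V=np.linalg.svd(e,full_matrices=False)[2]; print(n,len(q),q.mean(0).round(3),V.round(3))
    nn=V[2]*np.sign(V[2][2]); print("facing az",np.degrees(np.arctan2(nn[1],nn[0])),"tilt",np.arcsin(nn[2]))
    s=q[q[:,2]>.115]; print(s[np.argsort(s[:,0])][:12:2].round(3))
s=monitor.read_state(); print(s['eef_pos'],s['orientation'],s['time'])
E
python3 c.py
```

```text
time: 6.75
eef_pos: [0.4815, -0.1388, 0.2522]
orientation: [-0.352, 3.114, -0.006]
force: [-1.3, 0.9, 0.0]
gripper_width: 0.0497
grasp_force: 0.0
time: 7.75
eef_pos: [0.5352, 0.2492, 0.2458]
orientation: [-0.068, -3.14, 0.001]
force: [0.6, -0.6, 0.6]
gripper_width: 0.0603
grasp_force: 0.0
top 852 [ 0.529 -0.128  0.087] [[ 0.389 -0.878 -0.279]
 [ 0.505  0.457 -0.733]
 [-0.77  -0.145 -0.621]]
facing az 10.632609926874474 tilt 0.6697808299637864
[[ 0.477 -0.135  0.145]
 [ 0.477 -0.14   0.142]
 [ 0.479 -0.137  0.145]
 [ 0.479 -0.14   0.144]
 [ 0.482 -0.132  0.147]
 [ 0.482 -0.135  0.145]]
scene 941 [ 0.534 -0.127  0.078] [[-0.225  0.974  0.039]
 [-0.57  -0.164  0.805]
 [ 0.79   0.159  0.592]]
facing az 11.355286614998834 tilt 0.6339964197592054
[[ 0.482 -0.133  0.143]
 [ 0.484 -0.142  0.142]
 [ 0.485 -0.135  0.144]
 [ 0.487 -0.142  0.133]
 [ 0.487 -0.141  0.141]
 [ 0.488 -0.134  0.143]]
[0.53553254 0.24784501 0.246483  ] [-7.14870794e-02 -3.14019278e+00  6.14721380e-04] 7.85
```

```bash
cat > m.py <<'E'
from h import *
import sys
from scipy.optimize import least_squares
f=np.array([np.cos(.2),np.sin(.2),0]); y=np.array([-f[1],f[0],0]); k=sys.argv[1]
for n in("top","scene"):
    d=np.load(f"{n}{k}.npz")['d']; X,_=cloud(n,d,np.ones(d.shape,bool)); e=X-[.535,-.126,.075]
    m=(abs(e@y)<.034)&(np.linalg.norm(e,axis=1)<.042); q=e[m]
    # n=(cos t cos a, cos t sin a, sin t), plane offset b
    r=least_squares(lambda v:q@np.array([np.cos(v[1])*np.cos(v[0]),np.cos(v[1])*np.sin(v[0]),np.sin(v[1])])-v[2],[.2,.75,.004],loss='soft_l1',f_scale=.002)
    print(n,len(q),"az",np.degrees(r.x[0]).round(1),"tilt",r.x[1].round(3),"off",r.x[2].round(4),"res",np.median(abs(r.fun)).round(4))
E
python3 m.py 1
python3 -c "
import cv2
a=cv2.imread('pics/top1.png')[130:280,270:400];b=cv2.imread('pics/scene1.png')[170:290,200:300]
cv2.imwrite('pics/v1.png',cv2.hconcat([cv2.resize(a,(400,460)),cv2.resize(b,(390,460))]))"
```

```text
top 460 az 11.5 tilt 0.668 off 0.0036 res 0.0006
scene 589 az 11.5 tilt 0.663 off 0.0016 res 0.0013
```

View pics/v1.png

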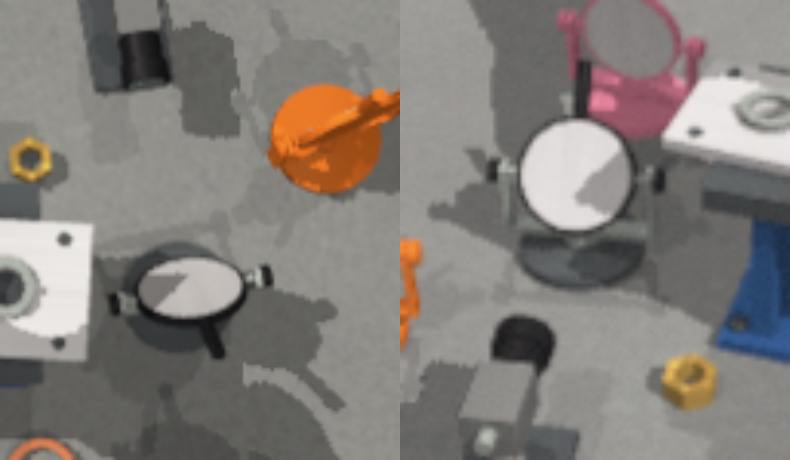

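The left half (top view) and right half (scene view) show the mirror facing the lens. It leans only about 0.67 rad, so I'm regripping the stem to lean it a little further back.

```bash
python3 -m handwheel '-0.005 -0.05 0 0 0.05;-0.012 -0.1 0 0.1 0.05;-0.02 -0.15 0 0.2 0.05;-0.027 -0.2 0 0.246 0.05;-0.034 -0.25 0 0.246 0.05;-0.04 -0.3 0 0.246 0.05;-0.045 -0.35 0 0.246 0.05;-0.0475 -0.3833 0 0.246 0.05;-0.0475 -0.3833 0 0.246 0.05;-0.0475 -0.3833 -0.04 0.246 0.05;-0.0475 -0.3833 -0.08 0.246 0.05;-0.0475 -0.3833 -0.1125 0.246 0.05;-0.0475 -0.3833 -0.1125 0.246 0.05;-0.0475 -0.3833 -0.1125 0.246 0.02;-0.0475 -0.3833 -0.1125 0.246 0;-0.0475 -0.3833 -0.1125 0.246 0;-0.0475 -0.3833 -0.1125 0.246 0;-0.0475 -0.3833 -0.1125 0.246 0'
```

```text
time: 9.65
eef_pos: [0.4887, -0.1353, 0.1363]
orientation: [-0.315, 3.123, -0.003]
force: [-2.8, -2.6, 6.6]
gripper_width: 0.01
grasp_force: 58.5
```

```bash
python3 -m handwheel '-0.003 -0.001 -0.0025 0.01 0;-0.006 -0.002 -0.005 0.02 0;-0.0081 -0.003 -0.0075 0.026 0;-0.0081 -0.003 -0.0075 0.026 0;-0.0081 -0.003 -0.0075 0.026 0' && python3 -m handwheel '0 0 0 0 0.03;0 0 0 0 0.05;0 0 0 0 0.05;0 0 0 0 0.05;0 0 0.04 0 0.05;0 0 0.09 0 0.05;0 0 0.12 0 0.06;0.01 0.05 0.12 0 0.06;0.02 0.1 0.12 -0.1 0.06;0.03 0.15 0.12 -0.2 0.06;0.04 0.2 0.12 -0.272 0.06;0.045 0.25 0.12 -0.272 0.06;0.05 0.3 0.12 -0.272 0.06;0.055 0.35 0.12 -0.272 0.06;0.0565 0.3863 0.12 -0.272 0.06;0.0565 0.3863 0.12 -0.272 0.06;0.0565 0.3863 0.12 -0.272 0.06;0.0565 0.3863 0.12 -0.272 0.06' && sed -i 's/n+"1"/n+"2"/;s/{n}1/{n}2/' c.py && python3 c.py | tail -1; python3 m.py 2
```

```text
time: 10.15
eef_pos: [0.4807, -0.1386, 0.1294]
orientation: [-0.355, 3.118, -0.005]
force: [-7.2, -5.3, 14.7]
gripper_width: 0.0098
grasp_force: 59.6
time: 11.95
eef_pos: [0.5365, 0.2479, 0.2468]
orientation: [-0.071, -3.141, 0.0]
force: [0.2, -0.4, -0.3]
gripper_width: 0.0602
grasp_force: 0.0
[0.53662542 0.24761257 0.24706481] [ 7.26072938e-02  3.14057610e+00 -3.28841610e-05] 12.05
top 540 az 11.5 tilt 0.796 off 0.0038 res 0.0007
scene 589 az 11.4 tilt 0.784 off 0.0016 res 0.0014
```

```bash
python3 -m handwheel '0 0 -0.03 0 0.06;0 0 -0.053 0 0.06;0 0 -0.053 0 0.06;0 0 -0.053 0 0.06;0 0 -0.053 0 0.03;0 0 -0.053 0 0.0;0 0 -0.053 0 0;0 0 -0.053 0 0;0 0 -0.053 0 0;0 0 -0.053 0 0'
python3 - <<'E'
import sys; sys.argv=['',''];from h import *
s=monitor.read_state(); print(s['eef_pos'],s['force'],s['torque'])
E
```

```text
time: 13.05
eef_pos: [0.5367, 0.2486, 0.1949]
orientation: [0.07, 3.14, 0.0]
force: [-1.0, -2.5, 6.1]
gripper_width: 0.0129
grasp_force: 59.6
[0.53669743 0.24863783 0.19488246] [-1.01475652 -2.46107717  6.10556816] [-0.39188933  0.22626484  0.05141737]
```

```bash
python3 -m handwheel '0 -0.005 0 0 0;-0.001 -0.015 0 0.007 0;-0.0015 -0.027 0 0.014 0;-0.002 -0.039 0 0.021 0;-0.003 -0.051 0 0.028 0;-0.0035 -0.063 0 0.035 0;-0.004 -0.075 0 0.042 0;-0.0045 -0.085 0 0.048 0;-0.005 -0.085 0 0.048 0;-0.005 -0.085 0 0.048 0'
```

```text
time: 14.05
eef_pos: [0.532, 0.1631, 0.1949]
orientation: [-0.004, 3.139, -0.002]
force: [2.0, -7.0, 7.2]
gripper_width: 0.0128
grasp_force: 60.1
```

```bash
python3 -m handwheel '-0.0005 -0.01 0 0.005 0;-0.001 -0.022 0 0.01 0;-0.0015 -0.034 0 0.015 0;-0.002 -0.046 0 0.02 0;-0.0025 -0.055 0 0.0236 0;-0.0025 -0.058 0 0.0236 0;-0.0025 -0.058 0 0.0236 0;-0.0025 -0.058 0 0.0236 0'
cat > e.py <<'E'
from h import *
from scipy.optimize import least_squares
import sys; k=sys.argv[1]
p,d=cams.grab_frame("top"); p2,d2=cams.grab_frame("scene")
X,uv=cloud("top",d,np.ones(d.shape,bool)); rgb=p[uv[:,1],uv[:,0]].astype(int)
b=(X[:,0]>.4)&(X[:,0]<.65)&(X[:,1]>-.24)&(X[:,1]<.31)
pl=X[b&(abs(X[:,2]-.1595)<.005)&(rgb.min(1)>140)]
print("plate",cv2.minAreaRect(pl[:,:2].astype(np.float32)*1000)); A=np.c_[pl[:,:2],np.ones(len(pl))]
c=np.linalg.lstsq(A,pl[:,2],rcond=None)[0]; print("slopes",c.round(4), "ymin",np.percentile(pl[:,1],1))
s=monitor.read_state(); print(s['eef_pos'],s['orientation'],s['force'],s['torque'],s['time'])
cv2.imwrite(f"pics/e{k}.png",cv2.hconcat([cv2.resize(p[180:280,190:340,::-1],(480,320),interpolation=2),cv2.resize(p2[180:280,200:300,::-1],(320,320),interpolation=2)]))
np.savez(f"e{k}",p=p,d=d,p2=p2,d2=d2)
E
python3 e.py 1
```

```text
time: 14.85
eef_pos: [0.5293, 0.1063, 0.1949]
orientation: [-0.042, 3.14, 0.001]
force: [-1.6, 2.0, 8.0]
gripper_width: 0.0124
grasp_force: 60.4
plate ((533.2053833007812, -23.923080444335938), (100.2640609741211, 320.2765808105469), 1.4885907173156738)
slopes [-1.000e-04  1.000e-04  1.602e-01] ymin -0.1814541704243497
[0.52928959 0.10630618 0.19483465] [-4.23021378e-02  3.13968793e+00  7.83793470e-04] [-1.20445867  2.33626023  8.2493321 ] [0.32398073 0.14027151 0.04719383] 14.95
```

View pics/e1.png

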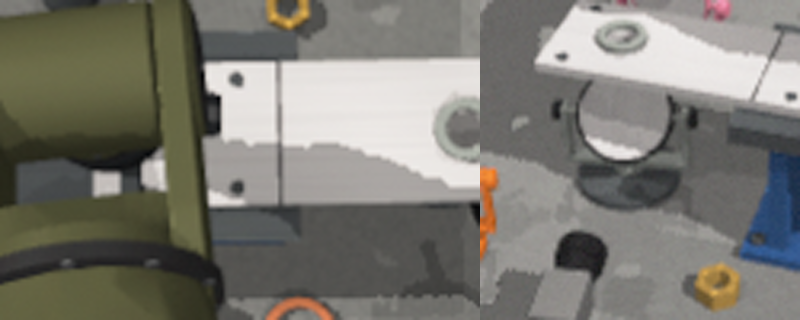

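The crop shows the line at crop x≈280 and the stand's edge at x≈298, parallel, with the plate level. About 13 mm is left; I'm measuring both edges in the same picture.

```bash
cat > g.py <<'E'
from h import *
import sys
Z=np.load(f"e{sys.argv[1]}.npz"); g=cv2.cvtColor(Z['p'],cv2.COLOR_RGB2GRAY).astype(float)
cx=int(sys.argv[2])  # line column guess
L=[];E=[]
for v in range(202,241):
    w=g[v,cx-5:cx+6]; k=np.maximum(np.median(w)-w-15,0)
    if k.sum()>0 and w.argmin() in range(2,9): L.append((cx-5+(k*np.arange(11)).sum()/k.sum(),v))
d=Z['d'];L=np.array(L); print("line",len(L)); 
for v in list(range(190,198))+list(range(246,252)):
    z=d[v,270:300]; j=np.diff(z); i=j.argmax()
    if j[i]>.08: E.append((270+i+.5,v))
E=np.array(E); print("edge px",E.tolist())
P=onz("top",L,.159); a=np.polyfit(P[:,0],P[:,1],1); print("line y at .48,.53,.58",np.polyval(a,[.482,.532,.582]).round(4),"std",np.std(P[:,1]-np.polyval(a,P[:,0])).round(4))
Q=onz("top",E,.150); b=np.polyfit(Q[:,0],Q[:,1],1); print("edge y",np.polyval(b,[.482,.532,.582]).round(4),np.std(Q[:,1]-np.polyval(b,Q[:,0])).round(4))
E
python3 g.py 1 277
```

```text
line 39
edge px [[282.5, 190.0], [282.5, 191.0], [282.5, 192.0], [282.5, 193.0], [282.5, 194.0], [282.5, 195.0], [290.5, 196.0], [282.5, 197.0], [283.5, 246.0], [283.5, 247.0], [283.5, 248.0], [283.5, 249.0], [283.5, 250.0], [283.5, 251.0]]
line y at .48,.53,.58 [0.0048 0.0063 0.0079] std 0.0001
edge y [-0.0093 -0.0088 -0.0083] 0.0046
```

```bash
python3 -m handwheel '0 -0.005 0 0 0;0.0002 -0.01 0 0 0;0.0004 -0.0137 0 0 0;0.0004 -0.0137 0 0 0;0.0004 -0.0137 0 0 0;0.0004 -0.0137 0 0 0;0.0004 -0.0137 0 0 0'; python3 e.py 2; python3 g.py 2 283; sed -i 's/f"{n}{k}.npz").*\[.d.\]/f"e{k}.npz")[dict(top="d",scene="d2")[n]]/' m.py; python3 m.py 2
```

```text
time: 15.65
eef_pos: [0.5297, 0.093, 0.1949]
orientation: [-0.043, 3.14, 0.002]
force: [0.4, 5.4, 8.4]
gripper_width: 0.0128
grasp_force: 60.3
plate ((533.5155639648438, -37.53211975097656), (100.11644744873047, 320.37408447265625), 1.543534517288208)
slopes [-0.0013 -0.0005  0.1609] ymin -0.19510115224337524
[0.52969826 0.09299072 0.19482217] [-4.25348359e-02  3.13959052e+00  1.78710058e-03] [-0.60126241  5.76809828  8.3644565 ] [ 0.81568392  0.10105661 -0.03175973] 15.75
line 39
edge px [[282.5, 190.0], [282.5, 191.0], [287.5, 192.0], [282.5, 193.0], [282.5, 194.0], [282.5, 195.0], [282.5, 196.0], [282.5, 197.0], [283.5, 246.0], [283.5, 247.0], [285.5, 248.0], [283.5, 249.0], [283.5, 250.0], [283.5, 251.0]]
line y at .48,.53,.58 [-0.0085 -0.007  -0.0055] std 0.0001
edge y [-0.0097 -0.0087 -0.0078] 0.0031
top 85 az 11.4 tilt 0.788 off 0.0037 res 0.0007
scene 494 az 11.6 tilt 0.793 off 0.0017 res 0.0014
```

View pics/e2.png

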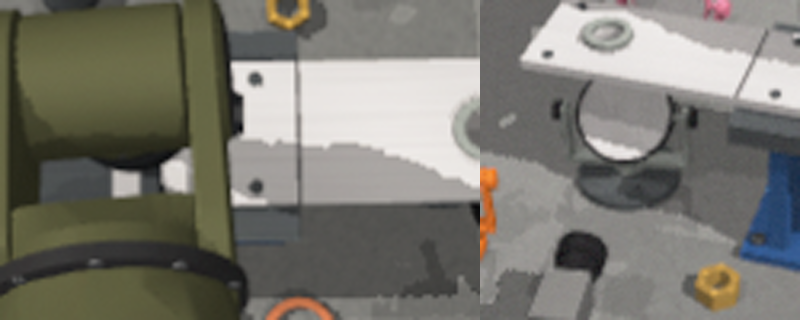

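The line at crop x≈299 now lies on the stand's edge within about 1 mm. The plate is level, the port is over the mirror, and the mirror still leans 0.79 rad towards the lens. I'm holding briefly and handing in.

```bash
python3 -m handwheel '0 -0.0003 0 0 0;0 -0.0003 0 0 0;0 -0.0003 0 0 0;0 -0.0003 0 0 0;0 -0.0003 0 0 0' && python3 -c "
from station import finish_job
print(finish_job())"
```

```text
time: 16.25
eef_pos: [0.5297, 0.093, 0.1948]
orientation: [-0.043, 3.139, 0.002]
force: [-0.0, 7.2, 8.7]
gripper_width: 0.0126
grasp_force: 60.3
the job is handed in; nothing more can be done
None
```

I handed the job in at 16.25 s, but no verdict came back: by my last measurements the mirror faces the lens leaning back 0.79 rad, and the level plate, its port over the mirror, has its scribed line within about 1 mm of the stand's edge and is still held by the handle.

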